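# Refit the knob of the vibrating table's console

### The arm

A 7-joint arm with a two-finger parallel gripper is mounted at the origin on a cart in front of the work surface, level with it; the furniture and walls round the work are solid. World frame = base frame: x ahead of the robot, y to its left, z up, the work surface at z = 0. Lengths are in m, angles in rad, forces in N, time in s.
With the tool pointing down it reaches from about 0.4 to 0.85 m from the base axis. Payload 6.9 kg.
Tool frame: the origin (TCP) lies on the centre line of the jaws, within the pads' length; the fingertips stand 11 mm ahead of it and the grasp point (between the pads) lies 8 mm behind it (env.tip_extent is the distance from the TCP to the fingertips, in m); z points along the fingers, y is the line along which they close (so a half turn about z gives the same grasp; the last joint's range is limited). The gripper opens to 85 mm and grips with 20 to 120 N. Pads are 22 mm wide; open, the fingers measure 114 mm over their backs; the gripper's body (76 mm by 85 mm) begins 54 mm behind the grasp point. The pads swing forward as they close: fully open they stand 13 mm farther back than shut.
Start: joints at [-1.181, 0.507, -0.238, 1.5, 0.126, 1.149, -0.155], TCP at [0.175, 0.6, 0.242] pointing down, gripper open.
Joint ranges: [-3.08, 3.08], [-0.24, 2.05], [-1.43, 1.35], [0, 2.5], [-1.52, 4.66], [0.17, 1.96], [-2.89, 2.89]. Speed limits (rad/s): [2.39, 2.39, 3.14, 3.14, 3.14, 3.14, 3.14].

### API

Orientations are given as a rotation vector (axis times angle).
In Python, from cell import env gives the robot as it stands.
- The arm moves only by the tool jog_arm, never from a script. Its argument "deltas" is one flat list of numbers, 7 for each row, row after row: the opening in per cent of the stroke, from 0 (shut) to 100 (fully open), then the shift along the tool's x, y, z in m, then the turn, a rotation vector about the tool's x, y, z in rad. In form: [grip, tx, ty, tz, rx, ry, rz, grip, tx, ty, tz, rx, ry, rz, ...]. A call has 1 to 8 rows; each row is the pose to reach, as a shift and turn from the pose commanded when the call began, along the tool's axes at that moment; what a row does not reach only later rows make up. A row lasts 1/10 s, in which the tool goes at most 50 mm and 8.59 degrees, less where a joint would pass 70% of its speed; a pose out of reach is approached as far as the arm can. A call with a gripper value outside its range is refused whole. The fingers move at their own pace and stop on an object; "squeeze" is the grip in N (left out, the last holds). Time passes only in rows, so rows that repeat a pose let the fingers close. It gives the time, the measured TCP pose, the force, the opening and the grip force at its end, in the units of the state.
- env.observe(): the state, without advancing time (a new reading comes with each control period).
- env.camera(name): name is "scene" or "top"; returns a dict with "img" (384x512x3 uint8, red, green, blue), "z_map" (384x512 float32, m along the optical axis (not along the pixel's ray), 0 where there is no reading), "intrinsics" (3x3 intrinsics, pixels), "R" (3x3) and "t" (3): a world point X has camera coordinates R X + t. Camera axes: x right, y down, z forward; pixel columns grow to the right and rows downward; lengths in m; the calibration is good to about 2 mm. A picture is of the moment at which its call begins.
- env.sign_off(): hands the job in; it is judged then, once.
Trained networks look in a picture, given as the dict that the camera call returned (one of the last four; its "shot" number tells which), for a name from the list of things; names that differ only in an ending like _2 or _b are one class to them, and where a whole thing is asked for, a point or a joint stands for the part that bears it (a point fixed in the world has none). Each returns a list of dicts, best first, with "score" (0 to 1); they miss things now and then, are a little off and sometimes report something else, mostly with a low value. They report only what shows in the picture. A call takes as long as a camera call. They do not tell look-alikes from the thing itself.
- env.boxes_of(target, picture): "point" ([x, y, z] in m, in world coordinates, good to about 4 mm: the middle of the surface that is visible of it).
- env.cut_out(target, picture): "mask" (384x512 bool, what is visible of it).
The state is a dict: "clock": time; "joints": joint angles; "joint_velocities": joint speeds; "joint_efforts": joint torques, N m; "tool_pos": TCP position; "ee_rot": TCP orientation; "contact_force": force on the tool from outside, world axes, zero at the start; "wrist_torque": the same for the moment, N m; "width": finger opening in m; "grasp_force": force on a finger pad.
Only numpy, scipy, OpenCV 4.12 (cv2) and the standard library are available. Lean on these libraries where they do the work, as an engineer would, in place of code of your own. Each camera call takes 0.05 s, during which the arm holds its last target. There are 200 camera calls.

### The job

The frequency knob has come off the sloping control console of the vibrating table. First slide the fader on the panel right down to zero, so that the table cannot start under your hands; then put the loose knob back on the bare D-shaft, flat to flat, push it fully home until it snaps in, and let go of it. Leave the other things on the bench where they are.

Things in the scene. Friction and masses are not known exactly. Their poses are not given: they have to be found in the camera images.
- knob_center (a point): Loose grey fluted knob, 40 mm diameter, 36 mm high, 0.06 kg, upright on the worktop, bore down. Point: its centre, 18 mm above its underside. z = its axis, up. +x = where the white pointer on its top points, also the side of the flat in its D-bore. Bore 18 mm deep, 15.2 mm wide, flat 3.6 mm from the axis, mouth chamfered. Grip 18 mm or more above its underside, at any angle.
- shaft_tip (a point): Bare steel D-shaft on the console's panel (sloped 30 deg, facing the robot), 84 mm left of a fixed knob; point: centre of its end, 20 mm off the panel. z = its axis, outward; +x = the side of its flat, 3 mm from the axis; 14 mm diameter. Turns with light drag. A sprung ball opposite the flat takes 5 to 12 N to pass, then snaps. Fully home, the knob's centre lies at this point, pointer along +x.
- fader (a joint): Slide of the fader cap along the panel's slope, m: 0 = zero, its lower end stop (the end nearest the robot, longest mark); grows up the slope, 0.060 = upper end. Moves with about 2 N.
- fader_cap (a point): Grey fader cap with a white line, the only one on the panel: 14 mm along the slope, 22 mm across, 15 mm tall, its underside 8 mm above the panel; point: its centre, 15.5 mm above the panel. x = up the slope, the way the joint grows; z = out of the panel, 30 deg from vertical.
- cube_a: Loose grey mortar cube, 51 mm, on the worktop right of the console, beside the balance (a fixed open frame 0.30 m tall, at x 0.40 to 0.77, y below -0.41 m); origin at the centre of its underside. A bystander.
- cube_b: Loose grey mortar cube, 50 mm, behind the other cube; origin at the centre of its underside. A bystander.
- mould: Loose brass mould with three lugs, 62 mm across, 60 mm high, on the worktop in front of the console, to its left or right; origin at the centre of its underside. A bystander.
Mind the look-alikes: they are no part of the job. What is shaped like the part that bears knob_center but red or yellow is not meant.

How it is judged:
On the way, in this order (a step that is already met when the one before it is completed fails the run):
1. the fader is slid down to zero (within 4 mm of its lower stop) (value of joint fader below 0.004 m), for 0.2 s.
2. the knob is pushed fully home on the shaft, past the snap (distance between knob_center and shaft_tip below 0.002 m and angle between the z axis of knob_center and the z axis of shaft_tip, either way round below 0.08 rad and angle between the x axis of knob_center and the x axis of shaft_tip, either way round below 0.2 rad), for 0.2 s.
At the end, for the whole second after the job is handed in: The fader stands at zero (within 4 mm of its lower stop), and the knob sits fully home on the shaft, flat to flat: its centre within 2 mm of the shaft's end, its axis within 0.08 rad of the shaft's, its pointer within 0.2 rad of the shaft's flat (all of step 2 and value of joint fader below 0.004 m); the robot touches nothing.
It fails at once if a mortar cube or the brass mould is shifted by more than 20 mm (distance of any of cube_a, cube_b, mould from where it was at the start of the episode above 0.02 m).
It also fails if it takes over 51 s, if anything falls off the work surface, if the arm or the gripper's body presses on something with over 40 N, if the wrist force passes 120 N, or if a joint passes its speed limit or range.

## Working session

There is one attempt and no reset: what is moved stays moved. The work goes in short steps, Python scripts to look and compute and a tool call to move; the robot and the scene stay as the last step left them, time stands still between calls to the robot, and variables do not carry over. Pictures are saved under pics/ and viewed, at most 10 in all, crops included, and the job is handed in when it is done.

Besides the shell and the picture viewer there is one more tool, called after "Request:" by a JSON object that holds its "method" and its "body", one argument or row to a line. jog_arm: Moves the arm, as the interface text tells. Its arguments: {"type":"object","properties":{"deltas":{"type":"array","items":{"type":"number"}},"squeeze":{"type":"number"}},"required":["deltas"]}

```bash
mkdir -p pics; ls; python3 - <<'E'
from cell import env
import cv2,numpy as np,pickle
o=env.observe();print(o['clock'],o['tool_pos'],o['ee_rot'],o['width'],env.tip_extent)
P={}
for n in("scene","top"):
    p=env.camera(n);P[n]=p
    cv2.imwrite(f"pics/{n}0.png",cv2.resize(p['img'][:,:,::-1],(800,600)))
    for t in("knob_center","shaft_tip","fader_cap","cube_a","mould"):
        try:
            for d in env.boxes_of(t,p): 
                X=np.array(d['point']);c=p['R']@X+p['t'];u=p['intrinsics']@c;print(n,t,round(d['score'],2),X.round(3),(u[:2]/u[2]).round())
        except Exception as e: print(n,t,e)
pickle.dump(P,open('p0.pkl','wb'))
E
```

```text
pics
0.0 [0.17493624 0.59952619 0.24144008] [-4.44246885e-01 -3.10980620e+00  2.72846276e-03] 0.0856958999094395 0.011
scene knob_center 0.85 [ 0.382 -0.196  0.036] [290. 279.]
scene knob_center 0.83 [ 0.426 -0.302  0.036] [340. 291.]
scene knob_center 0.76 [ 0.458 -0.204  0.038] [311. 258.]
scene knob_center 0.56 [ 0.426 -0.114  0.035] [272. 247.]
scene knob_center 0.52 [ 0.544 -0.262  0.033] [351. 247.]
scene fader_cap 0.57 [0.61  0.024 0.101] [273. 159.]
scene fader_cap 0.54 [ 0.529 -0.353  0.048] [384. 268.]
scene cube_a 0.77 [ 0.606 -0.357  0.054] [401. 245.]
scene cube_a 0.6 [ 0.529 -0.349  0.049] [382. 267.]
scene mould 0.79 [0.45  0.232 0.028] [178. 177.]
scene mould 0.5 [0.611 0.028 0.102] [272. 158.]
top knob_center 0.65 [ 0.55  -0.253  0.039] [330. 171.]
top knob_center 0.57 [ 0.392 -0.193  0.035] [310. 224.]
top knob_center 0.56 [ 0.43  -0.295  0.039] [345. 211.]
top knob_center 0.44 [ 0.46  -0.199  0.04 ] [312. 201.]
top knob_center 0.39 [ 0.538 -0.337  0.052] [359. 174.]
top fader_cap 0.51 [ 0.54  -0.334  0.051] [358. 174.]
top fader_cap 0.44 [0.611 0.031 0.105] [233. 148.]
top cube_a 0.73 [ 0.611 -0.346  0.051] [361. 150.]
top cube_a 0.68 [ 0.539 -0.334  0.052] [358. 174.]
top mould 0.79 [0.442 0.243 0.045] [163. 208.]
```

View pics/scene0.png

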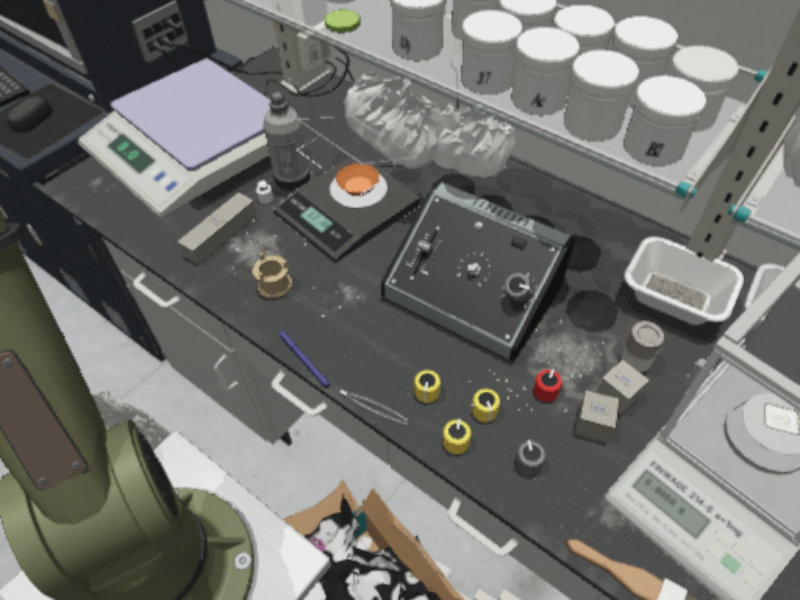

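View pics/top0.png

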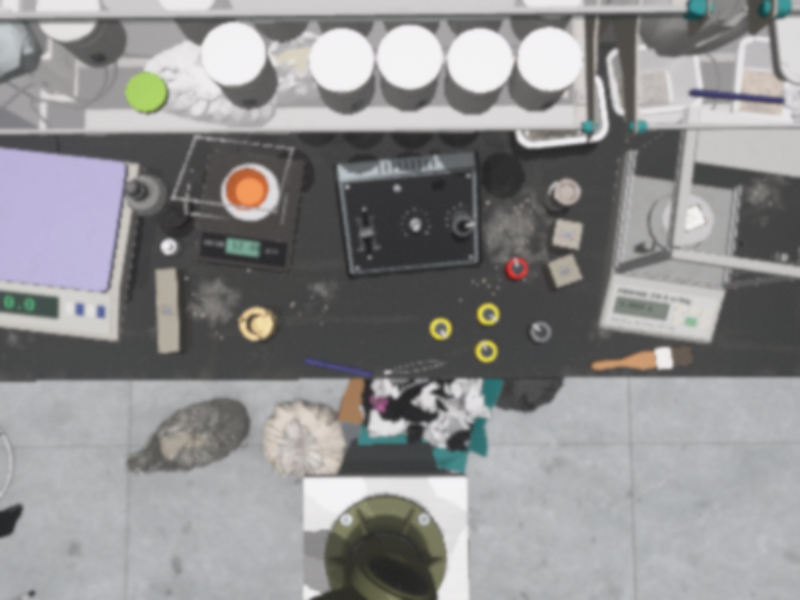

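```bash
cat > h.py <<'E'
import numpy as np,cv2
def back(p,u,v,z=None):
    K=p['intrinsics']; z=p['z_map'][int(round(v)),int(round(u))] if z is None else z
    return p['R'].T@(np.linalg.inv(K)@np.array([u,v,1.])*z-p['t'])
def cloud(p):
    K=p['intrinsics'];v,u=np.mgrid[:384,:512];z=p['z_map'].astype(float)
    c=np.stack([(u-K[0,2])/K[0,0]*z,(v-K[1,2])/K[1,1]*z,z],-1)
    return (c-p['t'])@p['R']
def onplane(p,u,v,n,d):
    o=-p['R'].T@p['t'];r=p['R'].T@np.linalg.inv(p['intrinsics'])@np.array([u,v,1.])
    return o+r*(d-n@o)/(n@r)
def proj(p,X):
    c=p['intrinsics']@(p['R']@np.asarray(X)+p['t']);return c[:2]/c[2]
def crop(p,u,v,h,w=400):
    im=p['img'][:,:,::-1];M=np.float32([[w/2/h,0,w/2-u*w/2/h],[0,w/2/h,w/2-v*w/2/h]])
    return cv2.warpAffine(im,M,(w,w),flags=cv2.INTER_CUBIC)
E
python3 - <<'E'
import pickle,cv2;from h import *
P=pickle.load(open('p0.pkl','rb'));s,t=P['scene'],P['top']
for p in(s,t):
    C=cloud(p);m=(p['z_map']>0)&(C[...,0]>.53)&(C[...,0]<.72)&(C[...,1]>-.16)&(C[...,1]<.08)&(C[...,2]>.03)&(C[...,2]<.2)
    X=C[m];best=0;rng=np.random.default_rng(0)
    for i in range(500):
        a=X[rng.choice(len(X),3)];n=np.cross(a[1]-a[0],a[2]-a[0]);n/=np.linalg.norm(n)+1e-12
        k=abs((X-a[0])@n)<.002
        if k.sum()>best:best=k.sum();K=k
    Y=X[K];c=Y.mean(0);n=np.linalg.svd(Y-c)[2][2];n*=np.sign(n[2]);print(m.sum(),best,n,n@c,np.degrees(np.arccos(n[2])),c, p['intrinsics'][0,0],(-p['R'].T@p['t']).round(2))
cv2.imwrite('pics/c1.png',np.hstack([crop(s,303,170,60,400),crop(s,340,291,18,400)]))
cv2.imwrite('pics/c2.png',np.hstack([crop(t,262,137,50,400),crop(t,345,211,14,400)]))
E
```

```text
6525 3903 [-0.49707817 -0.04728834  0.86641624] -0.23340542756555427 29.955182648170616 [ 0.63070751 -0.04199101  0.09016431] 418.9403136319558 [-0.   -0.42  0.9 ]
5378 3243 [-0.49583464 -0.04807002  0.86708551] -0.23324466377632277 29.878296759200474 [ 0.63418735 -0.03708121  0.09159985] 377.5463254055171 [ 0.43 -0.03  1.17]
```

View pics/c1.png

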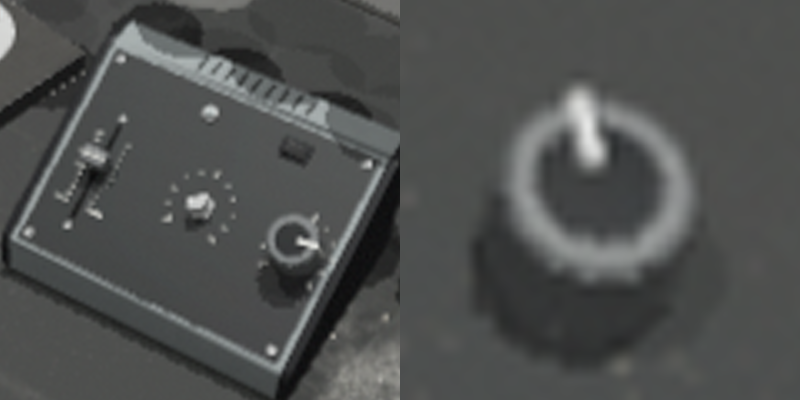

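View pics/c2.png

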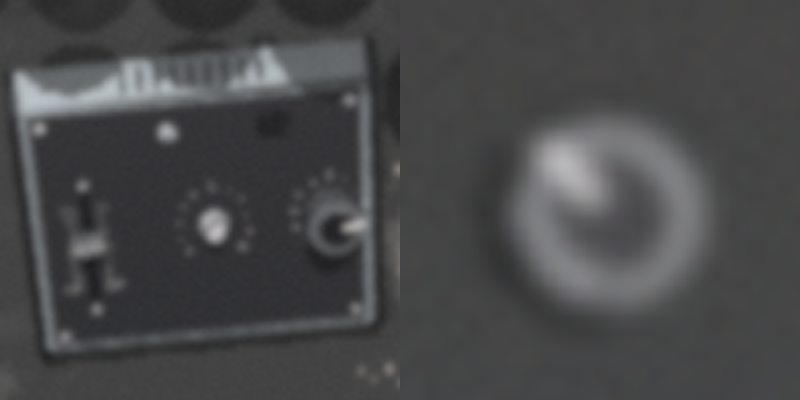

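```bash
python3 - <<'E'
import pickle,cv2;from h import *
P=pickle.load(open('p0.pkl','rb'));s,t=P['scene'],P['top']
n=np.array([-.4965,-.0477,.8667]);n/=np.linalg.norm(n);d=-.2333
C=lambda u0,v0,h,x,y:(u0+(x-200)*h/200,v0+(y-200)*h/200)
pl=lambda p,a,k:onplane(p,*C(*a),n,d+k)
up=np.array([0,0,1])-n[2]*n;up/=np.linalg.norm(up);left=np.cross(n,up);print('up',up,'left',left)
A=(303,170,60);B=(262,137,50)
for nm,p,a in(('s',s,A),('t',t,B)):
  f={'s':[(122,118),(68,224),(95,155),(200,203),(292,240)],'t':[(82,186),(97,310),(89,243),(213,226),(332,224)]}[nm]
  for l,q,k in zip(('scrU','scrL','cap','shaft','fixed'),f,(0,0,.023,.02,.036)):
    X=pl(p,(*a,*q),k);print(nm,l,X.round(4),'up',(X@up).round(4),'left',(X@left).round(4))
Z=np.array([0,0,1.])
k=lambda p,a,x,y:onplane(p,*C(*a,x,y),Z,.036)
for p,a,c,q in((s,(340,291,18),(200,182),[(175,95),(195,160)]),(t,(345,211,14),(208,212),[(145,150),(190,190)])):
  c=k(p,a,*c);print('knob',c.round(4));
  for x in q:
    e=k(p,a,*x)-c;print(np.degrees(np.arctan2(e[1],e[0])))
  e=k(p,a,*q[0])-k(p,a,*q[1]);print('line',np.degrees(np.arctan2(e[1],e[0])))
X=pl(s,(*A,200,203),.02);us=proj(s,X);ut=proj(t,X)
# rectified (panel-frame) views at shaft-end height, 40mm field: up=up, right=-left
def rect(p,X0,h,w=400):
  g=np.float32([proj(p,X0+h*(a*left+b*up)) for a,b in((1,1),(-1,1),(-1,-1),(1,-1))])
  M=cv2.getPerspectiveTransform(g,np.float32([[0,0],[w,0],[w,w],[0,w]]))
  return cv2.warpPerspective(p['img'][:,:,::-1],M,(w,w),flags=cv2.INTER_CUBIC)
cv2.imwrite('pics/c3.png',np.hstack([rect(s,X,.015),rect(t,pl(t,(*B,213,226),.02),.015)]))
E
```

```text
up [0.86274648 0.08288622 0.49879693] left [-0.09563218  0.99541674  0.        ]
s scrU [0.6549 0.0353 0.1079] up 0.6217 left -0.0275
s scrL [0.5722 0.0266 0.0601] up 0.5258 left -0.0283
s cap [0.6091 0.028  0.1078] up 0.5816 left -0.0304
s shaft [ 0.6194 -0.0646  0.1052] up 0.5815 left -0.1235
s fixed [ 0.6193 -0.1449  0.1192] up 0.5818 left -0.2035
t scrU [0.6525 0.0336 0.1065] up 0.6188 left -0.029
t scrL [0.5698 0.0256 0.0586] up 0.523 left -0.029
t cap [0.6111 0.0286 0.109 ] up 0.584 left -0.03
t shaft [ 0.6229 -0.0592  0.1075] up 0.5861 left -0.1185
t fixed [ 0.6213 -0.1421  0.1204] up 0.5843 left -0.2008
knob [ 0.4297 -0.2994  0.036 ]
46.17392507589232
43.04816433726503
line 47.20798169522416
knob [ 0.4281 -0.2989  0.036 ]
44.616363690185814
38.34386786213663
line 47.57075094100783
```

View pics/c3.png

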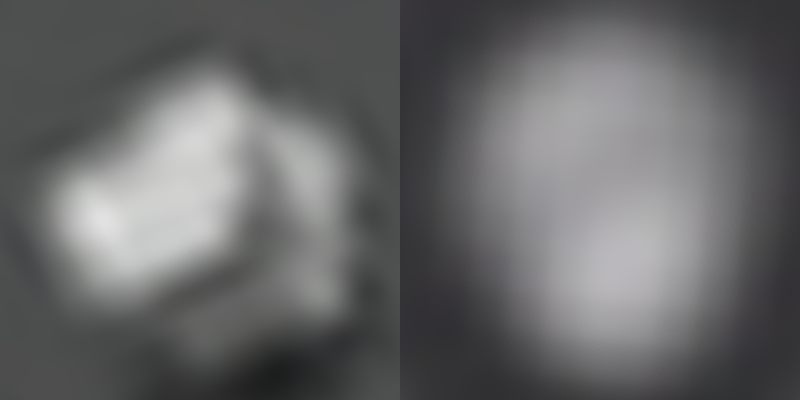

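```bash
cat > fit.py <<'E'
import pickle,cv2;from h import *
from scipy.optimize import minimize
P=pickle.load(open('p0.pkl','rb'))
n=np.array([-.4965,-.0477,.8667]);n/=np.linalg.norm(n);d=-.2333
up=np.array([0,0,1])-n[2]*n;up/=np.linalg.norm(up);left=np.cross(n,up)
R,F,H=.007,.003,.02
def render(p,cu,cl,th,u0,v0,w,S=6):
    g=(np.arange(w*S)+.5)/S-.5
    U,V=np.meshgrid(u0+g,v0+g)
    o=-p['R'].T@p['t'];r=np.stack([U,V,np.ones_like(U)],-1)@np.linalg.inv(p['intrinsics']).T@p['R']
    ax=np.stack([up,left,n]) # panel frame: a=up,b=left
    c=np.array([cu,cl,d]);O=ax@o-c;D=r@ax.T
    q=np.array([[np.cos(th),np.sin(th),0],[-np.sin(th),np.cos(th),0],[0,0,1]])
    O=q@O;D=D@q.T
    best=-O[2]/D[...,2];lab=np.zeros(U.shape,int);ph=np.zeros(U.shape)
    def put(t,ok,k,f=0):
        nonlocal best,lab,ph
        m=ok&(t<best)&(t>0);best=np.where(m,t,best);lab=np.where(m,k,lab);ph=np.where(m,f,ph)
    t=(H-O[2])/D[...,2];X=O+D*t[...,None];put(t,(np.hypot(X[...,0],X[...,1])<R)&(X[...,0]<F),1)
    t=(F-O[0])/D[...,0];X=O+D*t[...,None];put(t,(abs(X[...,1])<np.sqrt(R*R-F*F))&(X[...,2]<H)&(X[...,2]>0)&(D[...,0]<0),2)
    A=D[...,0]**2+D[...,1]**2;B=O[0]*D[...,0]+O[1]*D[...,1];Cc=O[0]**2+O[1]**2-R*R;dd=B*B-A*Cc
    t=(-B-np.sqrt(np.maximum(dd,0)))/A;X=O+D*t[...,None]
    put(t,(dd>0)&(X[...,0]<F)&(X[...,2]<H)&(X[...,2]>0),3,np.arctan2(X[...,1],X[...,0])+th)
    m=lab==3
    L=[lab==0,lab==1,lab==2,m,m*np.cos(ph),m*np.sin(ph)]
    return [cv2.GaussianBlur(x.astype(np.float32),(0,0),BL*S).reshape(w,S,w,S).mean((1,3)) for x in L]
for nm,w,BLs in(('scene',13,(.4,.7)),('top',11,(.5,.9))):
    p=P[nm];X=.5825*up-.119*left+(d+.01)*n;u,v=proj(p,X).round().astype(int);u0,v0=u-w//2,v-w//2
    I=p['img'][v0:v0+w,u0:u0+w].astype(float).mean(2)
    for BL in BLs:
        def cost(x,th):
            M=np.stack([l.ravel() for l in render(p,x[0]/1e3,x[1]/1e3,th,u0,v0,w)],1)
            M=np.vstack([M,np.diag([0,0,.05,.05,.3,.3])]);y=np.r_[I.ravel(),np.zeros(6)]
            return ((M@np.linalg.lstsq(M,y,rcond=None)[0]-y)**2).mean()
        r=[]
        for a in range(0,360,15):
            s=minimize(cost,[582.5,-119],args=(np.radians(a),),method='Nelder-Mead',options=dict(maxiter=45,initial_simplex=[[582.5,-119],[585,-119],[582.5,-116]]))
            r.append((round(np.sqrt(s.fun),2),a,*s.x.round(1)))
        print(nm,BL,I.std().round(1),[x[:2] for x in r]);print(sorted(r)[:4])
E
time python3 fit.py
```

```text
scene 0.4 41.6 [(np.float64(23.72), 0), (np.float64(21.19), 15), (np.float64(19.43), 30), (np.float64(19.16), 45), (np.float64(20.38), 60), (np.float64(22.37), 75), (np.float64(24.35), 90), (np.float64(26.15), 105), (np.float64(27.34), 120), (np.float64(27.29), 135), (np.float64(26.72), 150), (np.float64(24.54), 165), (np.float64(23.21), 180), (np.float64(22.46), 195), (np.float64(21.49), 210), (np.float64(20.7), 225), (np.float64(21.32), 240), (np.float64(22.79), 255), (np.float64(23.54), 270), (np.float64(24.56), 285), (np.float64(25.36), 300), (np.float64(26.08), 315), (np.float64(27.66), 330), (np.float64(26.11), 345)]
[(np.float64(19.16), 45, np.float64(583.4), np.float64(-119.9)), (np.float64(19.43), 30, np.float64(583.3), np.float64(-119.9)), (np.float64(20.38), 60, np.float64(583.5), np.float64(-119.7)), (np.float64(20.7), 225, np.float64(581.5), np.float64(-121.9))]
scene 0.7 41.6 [(np.float64(22.57), 0), (np.float64(20.25), 15), (np.float64(18.7), 30), (np.float64(18.64), 45), (np.float64(19.52), 60), (np.float64(21.23), 75), (np.float64(22.96), 90), (np.float64(24.66), 105
[... 1787 characters left out ...]
91), 120), (np.float64(16.93), 135), (np.float64(17.2), 150), (np.float64(17.5), 165), (np.float64(17.61), 180), (np.float64(17.55), 195), (np.float64(17.41), 210), (np.float64(17.17), 225), (np.float64(17.12), 240), (np.float64(17.25), 255), (np.float64(17.79), 270), (np.float64(16.89), 285), (np.float64(16.85), 300), (np.float64(16.83), 315), (np.float64(16.73), 330), (np.float64(16.66), 345)]
[(np.float64(16.64), 0, np.float64(584.1), np.float64(-119.8)), (np.float64(16.66), 345, np.float64(584.0), np.float64(-120.0)), (np.float64(16.73), 330, np.float64(583.9), np.float64(-120.3)), (np.float64(16.83), 315, np.float64(583.6), np.float64(-120.3))]
real	0m38.161s
user	0m32.089s
sys	0m6.029s
```

Knob choice, in native scene pixels: yellow (273,247), (311,259) and (292,279), red (351,246), console's fixed knob (332,186), and loose grey (340,290). The close crop confirms the loose grey one at (0.429, -0.299), with its pointer at about 46°. The bare shaft is at (303,171), with its flat about 38° left of upslope. The fader is at (272,158), about 40 mm up.

```bash
cat > go.py <<'E'
import sys;from h import *
from cell import env
from scipy.spatial.transform import Rotation as Ro
n=np.array([-.4965,-.0477,.8667]);n/=np.linalg.norm(n);d=-.2333
up=np.array([0,0,1])-n[2]*n;up/=np.linalg.norm(up);left=np.cross(n,up)
RP=np.stack([-up,left,-n],1)                      # tool normal to the panel
def RV(yaw): c,s=np.cos(yaw),np.sin(yaw);return np.array([[-c,-s,0],[-s,c,0],[0,0,-1.]])
YP=np.arctan2(up[1],up[0])
def panel(u,l,h): return u*up+l*left+(d+h)*n
def to(p,R):
    o=env.observe();Rc=Ro.from_rotvec(o['ee_rot'])
    print('clock',round(o['clock'],2),'d',Rc.inv().apply(p-np.array(o['tool_pos'])).round(4),(Rc.inv()*Ro.from_matrix(R)).as_rotvec().round(4))
def where():
    o=env.observe();x=np.array(o['tool_pos']);print('panel',(x@up).round(4),(x@left).round(4),(x@n-d).round(4),'F',np.array(o['contact_force']).round(1),'w',round(o['width'],4),o['grasp_force'])
E
python3 -c "
from go import *
to(panel(.609,-.0302,.12),RP)"
```

```text
clock 0.6 d [-0.5539 -0.4365  0.0367] [-0.0992 -0.5159 -0.3708]
```

Request:
{"method": "jog_arm", "body": {
  "deltas": [0,-0.55,-0.43,0,-0.1,-0.516,-0.37,0,-0.55,-0.43,0,-0.1,-0.516,-0.37,0,-0.55,-0.43,0,-0.1,-0.516,-0.37,0,-0.55,-0.43,0,-0.1,-0.516,-0.37,0,-0.55,-0.43,0,-0.1,-0.516,-0.37,0,-0.55,-0.43,0,-0.1,-0.516,-0.37,0,-0.55,-0.43,0,-0.1,-0.516,-0.37,0,-0.55,-0.43,0,-0.1,-0.516,-0.37],
  "squeeze": 60
}}

```text
clock: 1.4
tool_pos: [0.4092, 0.2739, 0.2428]
ee_rot: [-0.125, 2.616, 0.036]
contact_force: [0.7, 0.3, -0.6]
width: -0.0001
grasp_force: 0.0
```

```bash
python3 -c "
from go import *
where();to(panel(.609,-.0302,.08),RP)"
```

```text
panel 0.4968 0.2335 0.2275 F [ 0.7  0.3 -0.6] w -0.0001 0.0
clock 1.4 d [-0.1121 -0.2639  0.1472] [ 0.0019  0.0013 -0.0005]
```

Request:
{"method": "jog_arm", "body": {
  "deltas": [0,-0.112,-0.26,0.1,0,0,0,0,-0.112,-0.26,0.1,0,0,0,0,-0.112,-0.26,0.1,0,0,0,0,-0.112,-0.26,0.1,0,0,0,0,-0.112,-0.26,0.1,0,0,0,0,-0.112,-0.26,0.1,0,0,0,0,-0.112,-0.26,0.1,0,0,0,0,-0.112,-0.26,0.1,0,0,0]
}}

```text
clock: 2.2
tool_pos: [0.5815, 0.023, 0.2109]
ee_rot: [-0.11, 2.617, 0.03]
contact_force: [-0.6, 0.4, -0.4]
width: 0.0
grasp_force: 0.0
```

```bash
python3 -c "
from go import *
where();to(panel(.609,-.0302,.022),RP)"
```

```text
panel 0.6088 -0.0327 0.1263 F [-0.6  0.4 -0.4] w 0.0 0.0
clock 2.2 d [-1.000e-04  3.100e-03  1.043e-01] [-0.0055  0.0004 -0.0106]
```

Request:
{"method": "jog_arm", "body": {
  "deltas": [0,-0.003,0.003,0.05,0,0,-0.01,0,-0.003,0.003,0.08,0,0,-0.01,0,-0.003,0.003,0.1,0,0,-0.01,0,-0.003,0.003,0.104,0,0,-0.01,0,0.01,0.003,0.104,0,0,-0.01,0,0.025,0.003,0.104,0,0,-0.01,0,0.035,0.003,0.104,0,0,-0.01,0,0.04,0.003,0.104,0,0,-0.01]
}}

```text
clock: 3.0
tool_pos: [0.5965, 0.0362, 0.1012]
ee_rot: [-0.139, 2.614, 0.032]
contact_force: [1.6, -0.8, -0.1]
width: 0.0002
grasp_force: 0.8
```

```bash
python3 -c "
from go import *
where();to(panel(.5605,-.0302,.022),RP)"
```

```text
panel 0.5681 -0.021 0.0231 F [ 1.6 -0.8 -0.1] w 0.0002 0.7749164603592362
clock 3.0 d [ 0.0077 -0.0091  0.0011] [0.0014 0.002  0.0103]
```

Request:
{"method": "jog_arm", "body": {
  "deltas": [0,0.004,0,0,0,0,0,0,0.006,0,0,0,0,0,0,0.008,0,0,0,0,0,0,0.01,0,0,0,0,0,0,0.01,0,0,0,0,0]
}}

```text
clock: 3.5
tool_pos: [0.5902, 0.0348, 0.0979]
ee_rot: [-0.138, 2.611, 0.031]
contact_force: [6.2, 1.8, 0.8]
width: 0.0004
grasp_force: 3.1
```

```bash
python3 -c "
from go import *
where()"
```

```text
panel 0.5609 -0.0218 0.0234 F [6.2 1.8 0.8] w 0.0004 3.0511447379831225
```

Request:
{"method": "jog_arm", "body": {
  "deltas": [0,0.002,0,0,0,0,0,0,0.004,0,0,0,0,0,0,0.004,0,0,0,0,0]
}}

```text
clock: 3.8
tool_pos: [0.5898, 0.0347, 0.0978]
ee_rot: [-0.137, 2.606, 0.03]
contact_force: [13.2, 3.2, 3.5]
width: -0.0002
grasp_force: 6.6
```

```bash
python3 -c "
from go import *
where()"
```

```text
panel 0.5606 -0.0218 0.0236 F [13.2  3.2  3.5] w -0.0002 6.643386308569461
```

Request:
{"method": "jog_arm", "body": {
  "deltas": [0,-0.006,0,0,0,0,0,0,-0.006,0,-0.02,0,0,0,0,-0.006,0,-0.06,0,0,0,70,-0.006,0,-0.1,0,0,0,70,-0.006,0,-0.1,0,0,0,70,-0.006,0,-0.1,0,0,0]
}}

```text
clock: 4.4
tool_pos: [0.5392, 0.0298, 0.1854]
ee_rot: [-0.137, 2.614, 0.031]
contact_force: [-0.1, 0.3, -0.5]
width: 0.0434
grasp_force: 0.0
```

```bash
python3 -c "
from go import *
where();to(np.array([.429,-.299,.15]),RV(np.radians(8)))"
```

```text
panel 0.5601 -0.0219 0.1248 F [-0.1  0.3 -0.5] w 0.0434 0.0
clock 4.4 d [ 0.1428 -0.3154 -0.04  ] [-0.0138  0.5237 -0.0339]
```

Request:
{"method": "jog_arm", "body": {
  "deltas": [70,0.143,-0.315,-0.04,-0.014,0.524,-0.034,70,0.143,-0.315,-0.04,-0.014,0.524,-0.034,70,0.143,-0.315,-0.04,-0.014,0.524,-0.034,70,0.143,-0.315,-0.04,-0.014,0.524,-0.034,70,0.143,-0.315,-0.04,-0.014,0.524,-0.034,70,0.143,-0.315,-0.04,-0.014,0.524,-0.034,70,0.143,-0.315,-0.04,-0.014,0.524,-0.034,70,0.143,-0.315,-0.04,-0.014,0.524,-0.034]
}}

```text
clock: 5.2
tool_pos: [0.4311, -0.2934, 0.1486]
ee_rot: [0.219, -3.132, -0.003]
contact_force: [0.6, -0.6, -0.4]
width: 0.0595
grasp_force: 0.0
```

Request:
{"method": "jog_arm", "body": {
  "deltas": [70,0,0,0,0,0,0,70,0,0,0,0,0,0]
}}

```text
clock: 5.4
tool_pos: [0.431, -0.2929, 0.1486]
ee_rot: [0.213, -3.132, -0.003]
contact_force: [-0.1, -0.0, 0.8]
width: 0.06
grasp_force: 0.0
```

```bash
python3 - <<'E'
from go import *
where();to(np.array([.429,-.299,.022]),RV(np.radians(8)))
p=env.camera('scene');t=env.camera('top')
X=np.array(env.observe()['tool_pos']);print(X)
u=proj(p,X);print(u)
cv2.imwrite('pics/d1.png',np.hstack([crop(p,*u,50),crop(t,*proj(t,X),50)]))
for q in(p,t):
  for b in env.boxes_of('fader_cap',q):print(b['score'],np.array(b['point']).round(3),b['point']@up,b['point']@left)
E
```

```text
panel 0.4217 -0.3328 0.162 F [-0.1 -0.   0.8] w 0.06 0.0
clock 5.4 d [ 0.0025 -0.006   0.1265] [ 0.002  -0.0024 -0.0035]
[ 0.43253044 -0.29070788  0.14931865]
[344.83596043 261.23722176]
```

View pics/d1.png

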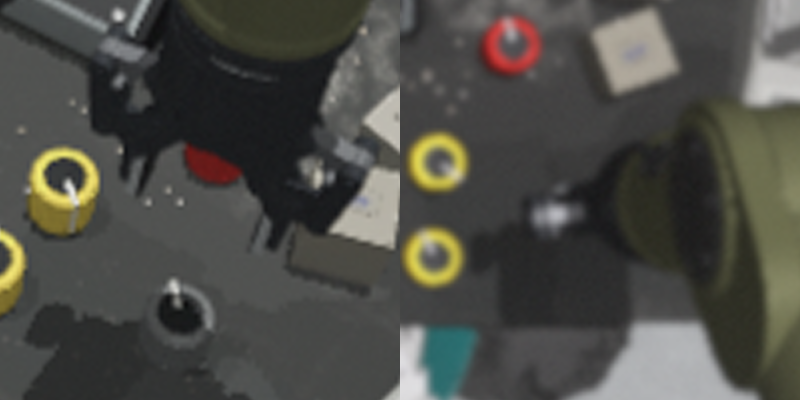

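```bash
python3 - <<'E'
from go import *
o=env.observe();print(np.round(o['joints'],2))
t=env.camera('top');s=env.camera('scene')
import pickle;P=pickle.load(open('p0.pkl','rb'))
L=[]
for p,q in((t,P['top']),(s,P['scene'])):
    m=(p['z_map']>0)&(abs(p['z_map']-q['z_map'])>.03);C=cloud(p)[m];L.append(C)
C=np.vstack(L)
for x0 in np.arange(.2,.7,.1):
  for y0 in np.arange(-.55,-.2,.05):
    k=(abs(C[:,0]-x0-.05)<.05)&(abs(C[:,1]-y0-.025)<.025)&(C[:,2]>.05)
    if k.sum()>5:print(x0.round(2),y0.round(2),C[k,2].min().round(2),C[k,2].max().round(2))
X=np.array([env.observe()['tool_pos']]);a=[o['tool_pos']]
for i in range(4):env.camera('top');a.append(env.observe()['tool_pos'])
print(np.round(a,4))
E
```

```text
[ 1.15  0.58 -0.94  1.9   0.57  0.96  1.65]
0.2 -0.4 0.61 0.65
0.2 -0.35 0.59 0.73
0.2 -0.3 0.57 0.73
0.2 -0.25 0.61 0.64
0.3 -0.35 0.27 0.65
0.3 -0.3 0.27 0.64
0.3 -0.25 0.47 0.57
0.4 -0.4 0.19 0.25
0.4 -0.35 0.15 0.57
0.4 -0.3 0.14 0.58
0.4 -0.25 0.16 0.57
0.5 -0.55 0.06 0.3
0.5 -0.5 0.06 0.29
0.5 -0.45 0.06 0.3
[[ 0.4329 -0.2903  0.1495]
 [ 0.4327 -0.2909  0.1494]
 [ 0.4326 -0.2911  0.1494]
 [ 0.4325 -0.2913  0.1493]
 [ 0.4324 -0.2915  0.1492]]
```

Request:
{"method": "jog_arm", "body": {
  "deltas": [70,0.004,-0.007,0.03,0,0,0,70,0.004,-0.007,0.06,0,0,0,70,0.004,-0.007,0.08,0,0,0,70,0.004,-0.007,0.09,0,0,0,70,0.004,-0.007,0.09,0,0,0,70,0.004,-0.007,0.09,0,0,0]
}}

```text
clock: 6.5
tool_pos: [0.4295, -0.2993, 0.0598]
ee_rot: [0.22, -3.133, -0.001]
contact_force: [0.3, -0.0, 0.1]
width: 0.0596
grasp_force: 0.0
```

```bash
python3 -c "
from go import *
where();to(np.array([.429,-.299,.022]),RV(np.radians(8)))
env.camera('top');env.camera('top');to(np.array([.429,-.299,.022]),RV(np.radians(8)))"
```

```text
panel 0.3756 -0.339 0.0861 F [ 0.3 -0.   0.1] w 0.0596 0.0
clock 6.5 d [0.0005 0.0004 0.0378] [ 0.0005 -0.0009  0.0006]
clock 6.6 d [0.0006 0.0007 0.0382] [-0.0004 -0.0002  0.0003]
```

Request:
{"method": "jog_arm", "body": {
  "deltas": [70,0,0,0.02,0,0,0,70,0,0,0.032,0,0,0,70,0,0,0.038,0,0,0,70,0,0,0.038,0,0,0,30,0,0,0.038,0,0,0,30,0,0,0.038,0,0,0,30,0,0,0.038,0,0,0,30,0,0,0.038,0,0,0],
  "squeeze": 60
}}

```text
clock: 7.4
tool_pos: [0.4293, -0.2994, 0.0219]
ee_rot: [0.22, -3.133, 0.0]
contact_force: [-1.5, 1.1, 6.4]
width: 0.0382
grasp_force: 60.0
```

```bash
python3 -c "
from go import *
where();to(np.array([.429,-.299,.022]),RV(np.radians(8)))"
```

```text
panel 0.3565 -0.3391 0.0534 F [-1.5  1.1  6.4] w 0.0382 59.95124101638794
clock 7.4 d [ 0.0003  0.0005 -0.0001] [-0.0001 -0.0007  0.0003]
```

Request:
{"method": "jog_arm", "body": {
  "deltas": [30,0,0,-0.03,0,0,0,30,0,0,-0.08,0,0,0,30,0,0,-0.13,0,0,0,30,0,0,-0.15,0,0,0,30,0,0,-0.15,0,0,0,30,0,0,-0.15,0,0,0]
}}

```text
clock: 8.0
tool_pos: [0.4287, -0.2997, 0.171]
ee_rot: [0.218, -3.132, 0.0]
contact_force: [-0.2, -0.3, -1.2]
width: 0.0381
grasp_force: 60.4
```

```bash
python3 -c "
from go import *
where();to(panel(.5836,-.1198,.1),RP)"
```

```text
panel 0.4303 -0.3394 0.1829 F [-0.2 -0.3 -1.2] w 0.0381 60.42156457901001
clock 8.0 d [-0.1836  0.2118 -0.005 ] [ 0.0113 -0.524   0.0425]
```

Request:
{"method": "jog_arm", "body": {
  "deltas": [30,-0.183,0.212,-0.005,0.011,-0.524,0.0425,30,-0.183,0.212,-0.005,0.011,-0.524,0.0425,30,-0.183,0.212,-0.005,0.011,-0.524,0.0425,30,-0.183,0.212,-0.005,0.011,-0.524,0.0425,30,-0.183,0.212,-0.005,0.011,-0.524,0.0425,30,-0.183,0.212,-0.005,0.011,-0.524,0.0425,30,-0.183,0.212,-0.005,0.011,-0.524,0.0425,30,-0.183,0.212,-0.005,0.011,-0.524,0.0425]
}}

```text
clock: 8.8
tool_pos: [0.5807, -0.0603, 0.1747]
ee_rot: [-0.134, 2.618, 0.039]
contact_force: [-1.7, -0.8, -1.5]
width: 0.0382
grasp_force: 60.5
```

Request:
{"method": "jog_arm", "body": {
  "deltas": [30,0,0,0,0,0,0,30,0,0,0,0,0,0,30,0,0,0,0,0,0]
}}

```text
clock: 9.1
tool_pos: [0.58, -0.0661, 0.1753]
ee_rot: [-0.122, 2.618, 0.034]
contact_force: [0.4, 0.1, -0.8]
width: 0.0381
grasp_force: 60.5
```

```bash
python3 - <<'E'
from go import *
where();to(panel(.5836,-.1198,.06),RP)
p=env.camera('scene');t=env.camera('top')
where();to(panel(.5836,-.1198,.06),RP)
X=np.array(env.observe()['tool_pos'])-.005*n
cv2.imwrite('pics/e1.png',np.hstack([crop(p,*proj(p,X),40),crop(t,*proj(t,X),40)]))
import pickle;pickle.dump((p,t,env.observe()),open('p1.pkl','wb'))
for q in(p,t):
  print(proj(q,X),proj(q,panel(.5836,-.1198,.02)))
  for m in env.cut_out('knob_center',q)[:5]:
    v,u=np.nonzero(m['mask']);print(round(m['score'],2),u.mean().round(1),v.mean().round(1),len(u))
  for b in env.boxes_of('fader_cap',q):print('f',b['score'],b['point']@up,b['point']@left)
E
```

```text
panel 0.5823 -0.1213 0.1004 F [ 0.4  0.1 -0.8] w 0.0381 60.461472272872925
clock 9.1 d [-0.0013  0.0015  0.0404] [-0.0002 -0.0012 -0.0029]
panel 0.5829 -0.1208 0.1005 F [ 0.9  0.2 -1.3] w 0.038 60.46154022216797
clock 9.2 d [-0.0008  0.001   0.0405] [ 0.     -0.0004 -0.0024]
[296.60271536 161.6664258 ] [302.09808281 169.597543  ]
0.8 310.6 259.6 282
0.73 265.2 170.3 52
0.71 292.0 279.9 297
0.67 350.0 246.9 308
0.67 398.6 246.4 596
f 0.39 0.5446364705728336 -0.03243819563346792
[268.35631512 154.05841448] [265.77376883 144.27451863]
0.68 268.0 154.0 119
0.51 329.2 172.5 139
f 0.39 0.5461557690257395 -0.026566981103877903
```

View pics/e1.png

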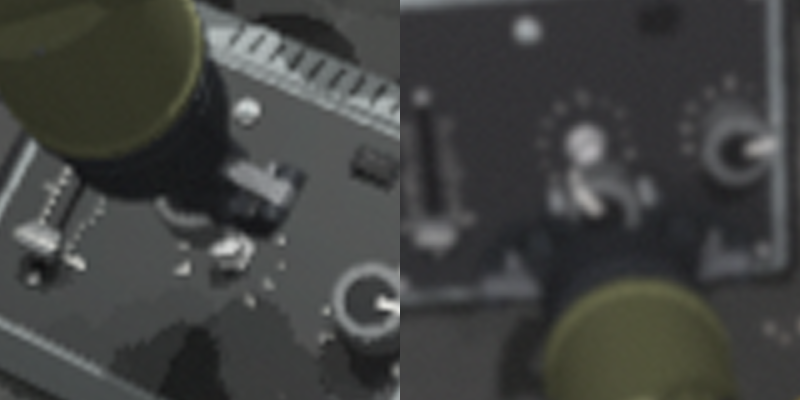

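Request:
{"method": "jog_arm", "body": {
  "deltas": [30,-0.001,0.001,0.03,0,0,0,30,-0.001,0.001,0.05,0,0,0,30,-0.001,0.001,0.054,0,0,0,30,-0.001,0.001,0.054,0,0,0,30,-0.001,0.001,0.054,0,0,0,30,-0.001,0.001,0.054,0,0,0,30,-0.001,0.001,0.054,0,0,0]
}}

```text
clock: 10.1
tool_pos: [0.6084, -0.0605, 0.1305]
ee_rot: [-0.125, 2.616, 0.034]
contact_force: [0.2, 0.1, -0.9]
width: 0.0381
grasp_force: 60.5
```

```bash
python3 -c "
from go import *
where();to(panel(.5836,-.1198,.04),RP)"
```

```text
panel 0.585 -0.1184 0.0472 F [ 0.2  0.1 -0.9] w 0.0381 60.465413331985474
clock 10.1 d [ 0.0014 -0.0014  0.0072] [ 0.0006  0.0011 -0.0002]
```

Request:
{"method": "jog_arm", "body": {
  "deltas": [30,0.001,-0.001,0.003,0,0,0,30,0.001,-0.001,0.006,0,0,0,30,0.001,-0.001,0.008,0,0,0,30,0.001,-0.001,0.01,0,0,0,30,0.001,-0.001,0.011,0,0,0,30,0.001,-0.001,0.011,0,0,0]
}}

```text
clock: 10.7
tool_pos: [0.6129, -0.0612, 0.1193]
ee_rot: [-0.125, 2.617, 0.035]
contact_force: [0.9, -1.3, -3.5]
width: 0.0377
grasp_force: 60.6
```

```bash
python3 -c "
from go import *
where();to(panel(.5836,-.1198,.036),RP)
o=env.observe();print((Ro.from_rotvec(o['ee_rot']).inv().apply(o['contact_force'])).round(1),np.round(o['wrist_torque'],2))"
```

```text
panel 0.5832 -0.1195 0.0353 F [ 0.9 -1.3 -3.5] w 0.0377 60.593549609184265
clock 10.7 d [-0.0004 -0.0003 -0.0007] [ 0.0008 -0.0005 -0.0003]
[ 1.1 -1.4  3.4] [-0.38  0.82 -0.17]
```

Request:
{"method": "jog_arm", "body": {
  "deltas": [30,0,0,0.002,0,0,0,30,0,0,0.004,0,0,0,30,0,0,0.006,0,0,0,30,0,0,0.008,0,0,0,30,0,0,0.01,0,0,0,30,0,0,0.012,0,0,0,30,0,0,0.012,0,0,0]
}}

```text
clock: 11.4
tool_pos: [0.6187, -0.0609, 0.1083]
ee_rot: [-0.125, 2.618, 0.034]
contact_force: [-1.5, -4.0, -5.9]
width: 0.0382
grasp_force: 60.9
```

```bash
python3 -c "
from go import *
where()
o=env.observe();print((Ro.from_rotvec(o['ee_rot']).inv().apply(o['contact_force'])).round(1),np.round(o['wrist_torque'],2))"
```

```text
panel 0.5828 -0.1198 0.0229 F [-1.5 -4.  -5.9] w 0.0382 60.929574966430664
[ 4.5 -3.9  4.2] [-0.86  1.48 -0.43]
```

Request:
{"method": "jog_arm", "body": {
  "deltas": [30,0,0,0.002,0,0,0,30,0,0,0.004,0,0,0,30,0,0,0.004,0,0,0]
}}

```text
clock: 11.7
tool_pos: [0.6196, -0.0606, 0.1074]
ee_rot: [-0.126, 2.616, 0.031]
contact_force: [-25.3, -6.5, 29.1]
width: 0.0381
grasp_force: 65.4
```

```bash
python3 -c "
from go import *
where()
o=env.observe();print((Ro.from_rotvec(o['ee_rot']).inv().apply(o['contact_force'])).round(1),np.round(o['wrist_torque'],2))"
```

```text
panel 0.5831 -0.1196 0.0217 F [-25.3  -6.5  29.1] w 0.0381 65.37136673927307
[  7.8  -4.  -38.1] [-0.98  2.37 -0.44]
```

Request:
{"method": "jog_arm", "body": {
  "deltas": [30,0,0,-0.002,0,0,0,30,0,0,-0.004,0,0,0,30,0,0,-0.004,0,0,0,70,0,0,-0.004,0,0,0,70,0,0,-0.004,0,0,0,70,0,0,-0.004,0,0,0,70,0,0,-0.004,0,0,0]
}}

```text
clock: 12.4
tool_pos: [0.6197, -0.0594, 0.1098]
ee_rot: [-0.127, 2.615, 0.036]
contact_force: [-0.5, 0.4, 0.3]
width: 0.06
grasp_force: 0.0
```

Request:
{"method": "jog_arm", "body": {
  "deltas": [70,0,0,-0.02,0,0,0,70,0,0,-0.06,0,0,0,70,0,0,-0.1,0,0,0,70,0,0,-0.15,0,0,0,70,0.1,0,-0.15,0,0,0,70,0.15,0,-0.15,0,0,0,70,0.15,0,-0.15,0,0,0,70,0.15,0,-0.15,0,0,0]
}}

```text
clock: 13.2
tool_pos: [0.4234, -0.0818, 0.1702]
ee_rot: [-0.129, 2.625, 0.034]
contact_force: [-0.0, -0.6, -2.4]
width: 0.0597
grasp_force: 0.0
```

```bash
python3 - <<'E'
from go import *
where()
p=env.camera('scene');t=env.camera('top')
X=panel(.5836,-.08,.03)
cv2.imwrite('pics/f1.png',np.hstack([crop(p,*proj(p,X),45),crop(t,*proj(t,X),40)]))
for q in(p,t):
  C=cloud(q);h=C@n-d;a=C@up-.5836;l=C@left+.1198
  k=(np.hypot(a,l)<.012)&(q['z_map']>0);print('knob top h',np.percentile(h[k],[10,50,90]).round(4))
  k=(np.hypot(a,l+.084)<.012)&(q['z_map']>0);print('fixed top h',np.percentile(h[k],[10,50,90]).round(4))
E
```

```text
panel 0.4433 -0.1219 0.1745 F [-0.  -0.6 -2.4] w 0.0597 0.0
knob top h [0.0356 0.0378 0.0403]
fixed top h [0.0356 0.0376 0.0401]
knob top h [0.0358 0.0375 0.0396]
fixed top h [0.0352 0.038  0.04  ]
```

View pics/f1.png

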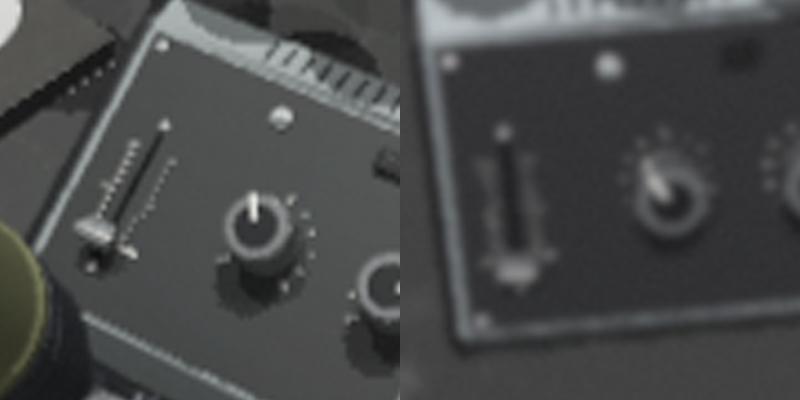

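The picture shows the knob seated on the shaft, at (258,228) in the left crop. Its top is 38 mm off the panel, the same as the fixed knob. The fader stands at its long bottom mark, at (95,230), and the gripper is clear.

```bash
python3 -c "
from cell import env
print(env.sign_off())"
```

```text
the job is handed in; nothing more can be done
None
```

The fader is at zero, and the knob is pushed fully home flat to flat and let go. The gripper is clear and I handed the job in at about 13 s; the sign-off returned no verdict.

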